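# Seat the stud in the corner fixture and hold it square

### The arm

A 6-joint arm with a two-finger parallel gripper is mounted at the origin on a cart in front of the work surface, level with it; the furniture and walls round the work are solid. World frame = base frame: x ahead of the robot, y to its left, z up, the work surface at z = 0. Lengths are in mm, angles in rad, forces in N, time in s.
With the tool pointing down it reaches from about 275 to 1000 mm from the base axis. Payload 8.4 kg.
Tool frame: the origin (TCP) lies midway between the tips of the shut fingers; the grasp point (between the pads) lies 19 mm behind it; z points along the fingers, y is the line along which they close (so a half turn about z gives the same grasp; the last joint's range is limited). The gripper opens to 85 mm and grips with 20 to 120 N. Pads are 22 mm wide; open, the fingers measure 114 mm over their backs; the gripper's body (76 mm by 85 mm) begins 54 mm behind the grasp point. The pads swing forward as they close: fully open they stand 13 mm farther back than shut.
Start: joints at [-1.148, 0.353, 1.633, -0, 1.155, -0.002], TCP at [257.585, -569.454, 231.281] pointing down, gripper open.
Joint ranges: [-2.63, 2.63], [-0.92, 2.1], [0.06, 2.66], [-1.3, 4.44], [0, 2.69], [-3.02, 3.02]. Speed limits (rad/s): [2.22, 2.22, 2.79, 3.14, 3.14, 3.14].

### API

Orientations are given as [roll, pitch, yaw] about the fixed x, y, z axes, in that order (R = Rz(yaw) Ry(pitch) Rx(roll)).
In Python, from rig import telemetry, optics, r gives the robot as it stands.
- The arm moves only by the tool play_rows, never from a script. Its arguments are lists of equal length, an entry for each row: "dp": the shift along the tool's x, y, z in units of 40 mm (1.0 is 40 mm), a list of three; "rot": the turn, a rotation vector about the tool's x, y, z in units of 6 degrees (1.0 is 6 degrees), a list of three. In form: {"dp": [[tx, ty, tz], ...], "rot": [[ax, ay, az], ...]}. A call has 1 to 5 rows; each row is the pose to reach, as a shift and turn from the pose commanded when the call began, along the tool's axes at that moment; what a row does not reach only later rows make up. A row lasts 1/12 s, in which the tool goes at most 41.7 mm and 7.16 degrees, less where a joint would pass 70% of its speed; a pose out of reach is approached as far as the arm can. A call with a gripper value outside its range is refused whole. "fingers" is the opening, from 0 (shut) to 1 (fully open), set as the call begins (left out, the last holds). The fingers move at their own pace and stop on an object; "grip_force" is the grip in N (left out, the last holds). Time passes only in rows, so rows that repeat a pose let the fingers close. It gives the time, the measured TCP pose, the force, the opening and the grip force at its end, in the units of the state.
- telemetry.sense(): the state, without advancing time (a new reading comes with each control period).
- optics.grab_frame(name): name is "scene" or "top"; returns a dict with "color" (420x560x3 uint8, red, green, blue), "mtx" (3x3 intrinsics, pixels), "R" (3x3) and "t" (3): a world point X has camera coordinates R X + t. Camera axes: x right, y down, z forward; pixel columns grow to the right and rows downward; lengths in mm; the calibration is good to about 2 mm. A picture is of the moment at which its call begins. There is no depth.
- r.sign_off(): hands the job in; it is judged then, once.
The state is a dict: "clock": time; "qpos": joint angles; "qvel": joint speeds; "joint_efforts": joint torques, N m; "eef_pos": TCP position; "tcp_rot": TCP orientation; "contact_force": force on the tool from outside, world axes, zero at the start; "wrist_torque": the same for the moment, N m; "opening": opening from 0.0 (shut) to 1.0 (fully open); "grasp_force": force on a finger pad.
Only numpy, scipy, OpenCV 4.12 (cv2) and the standard library are available. Lean on these libraries where they do the work, as an engineer would, in place of code of your own. Each camera call takes 0.05 s, during which the arm holds its last target. There are 200 camera calls.

### The job

Stand the loose profile stud upright in the nest of the corner fixture, between its two cheeks with a broad face towards the backstop, and let go of it. Then take the steel square by its red grip, set it on the fixture's plate and press it into the corner so that its underside is flat on the plate and its upright blade is flat against the stud, with the stud pushed fully home against the backstop. Finish while still holding the square pressed there, without letting go, and leave everything else on the bench where it is.

Things in the scene. Friction and masses are not known exactly. Their poses are not given: they have to be found in the camera images.
- fixture: corner fixture bolted to the bench: pale aluminium plate 200 x 110 x 12 mm (x, y, z) with a blue backstop and two blue cheeks near its +x end, a nest open towards -x and upwards. Origin: centre of the plate's underside, on the bench; z up. Its faces are ground and oiled (friction about 0.2). Backstop: 34 mm wide in y, front face at x = +90 mm, top 75 mm above the plate
- nest (a point): point on the plate's top face amid the nest, 75 mm to +x of the fixture's origin, axes as the fixture: the stud's origin lies here when it stands against the backstop, its 40 mm side along y. The cheeks' inner faces are 22.5 mm to either side in y (2.5 mm of play each), from 7 mm to -x to 15 mm to +x of this point, 22 mm high, then sloping outwards as a lead-in to 31 mm
- corner (a point): point on the plate's top face, 15 mm to -x of the nest point, axes as the fixture: the inside corner between the plate and the front face of a stud that is fully home
- stud: grey slotted aluminium profile standing upright on the bench, 30 x 40 x 100 mm (x, y, z), about 0.35 kg. Origin: centre of its underside; z up. The same either way round; it may be gripped across its 40 mm (y) near the top
- square: steel square, about 0.35 kg, standing on the bench: stock 110 x 36 x 14 mm (x, y, z) along x; upright blade 8 mm thick, 36 mm wide, 100 mm high at its +x end, whose outer face (x = +55 mm, looking to +x) goes against the stud; red grip post amid the stock, 28 mm in x, 22 mm in y, 44 to 96 mm above the underside, gripped across y. Origin: centre of the stock's underside; z up
- heel (a point): outer bottom corner of the square, middle of the edge between its underside and the blade's outer face, axes as the square: it comes to the corner point
- multimeter: dark grey multimeter lying on its back, 132 x 68 x 40 mm, bystander; origin at the centre of its underside
- flux_bottle: white bottle with red cap, 36 mm wide, 108 mm high, bystander; origin at the centre of its underside
- glue_bottle: white bottle with black cap, 30 mm wide, 92 mm high, bystander; origin at the centre of its underside
- tape_pcb: yellow tape roll lying flat, 66 mm wide, 18 mm high, bystander; origin at the centre of its underside
Not all that is in view belongs to the job. What is shaped like the square but orange or purple is not meant. Leave any purple look-alike of the stud alone.

How it is judged (in metres and radians):
On the way:
1. the stud stands upright in the nest, let go, the square not yet near the corner (x of stud in the frame of nest between -0.01 and 0.004 m and y of stud in the frame of nest between -0.005 and 0.005 m and z of stud in the frame of nest between -0.003 and 0.003 m and angle between stud's own z axis and vertical below 0.05 rad and contact force between the fingers and stud below 0.2 N and distance between heel and corner above 0.04 m), for 0.2 s.
At the end, for the whole second after the job is handed in: Stud in the nest, against the backstop (3 mm), upright (0.03 rad), let go; square's heel in the corner (3 mm; 10 mm sideways), upright (0.03 rad), both turned under 0.05 rad from the fixture; square presses stud and plate with over 1 N each, still gripped (over 3 N), all at rest (x of stud in the frame of nest between -0.003 and 0.004 m and y of stud in the frame of nest between -0.005 and 0.005 m and z of stud in the frame of nest between -0.003 and 0.003 m and angle between each of stud, square's own z axis and vertical below 0.03 rad and contact force between the fingers and stud below 0.5 N and contact force between each of stud, square and fixture above 1 N and angle between the y axis of stud and the y axis of fixture, either way round below 0.05 rad and x of heel in the frame of corner between -0.003 and 0.004 m and y of heel in the frame of corner between -0.01 and 0.01 m and z of heel in the frame of corner between -0.003 and 0.003 m and angle between the x axis of square and the x axis of fixture, either way round below 0.05 rad and contact force between square and stud above 1 N and contact force between the fingers and square above 3 N and linear speed of each of square, stud below 0.02 m/s); the arm keeps its last pose, push and grip.
It fails at once if a bystander was moved more than 20 mm (distance of any of multimeter, flux_bottle, glue_bottle, tape_pcb from where it was at the start of the episode above 0.02 m).
It fails at once if the stud or the square fell over (angle between any of stud, square's own z axis and vertical above 0.7 rad).
It also fails if it takes over 61 s, if anything falls off the work surface, if the arm or the gripper's body presses on something with over 40 N, if the wrist force passes 120 N, or if a joint passes its speed limit or range.

## Working session

There is one attempt and no reset: what is moved stays moved. The work goes in short steps, Python scripts to look and compute and a tool call to move; the robot and the scene stay as the last step left them, time stands still between calls to the robot, and variables do not carry over. Pictures are saved under pics/ and viewed, at most 10 in all, crops included, and the job is handed in when it is done.

Besides the shell and the picture viewer there is one more tool, called after "Call:" by a JSON object that holds its "op" and its "data", one argument or row to a line. play_rows: Moves the arm, as the interface text tells. Its arguments: {"type":"object","properties":{"dp":{"type":"array"},"rot":{"type":"array"},"fingers":{"type":"number"},"grip_force":{"type":"number"}},"required":["dp","rot"]}

```bash
ls; mkdir -p pics
python3 - <<'E'
from rig import telemetry, optics, r
import cv2,pickle
s=telemetry.sense();print(s)
for n in("scene","top"):
    f=optics.grab_frame(n);pickle.dump(f,open(f"{n}0.pkl","wb"))
    cv2.imwrite(f"pics/{n}0.png",cv2.resize(f["color"][:,:,::-1],(800,600),interpolation=cv2.INTER_CUBIC))
    print(n,f["mtx"],f["R"],f["t"])
E
```

```text
pics
{'clock': 0.0, 'qpos': array([-1.14841182e+00,  3.53649976e-01,  1.63414054e+00,  1.65650282e-06,
        1.15519202e+00, -2.37516385e-03]), 'qvel': array([ 0.00045818,  0.00025063,  0.00127534, -0.00137335,  0.00117848,
        0.00087872]), 'joint_efforts': array([ 4.83591175e-04, -6.05254626e+01, -3.42071271e+01,  9.51342327e-05,
        9.63197846e-03,  1.22656675e-05]), 'eef_pos': array([ 257.38255701, -569.0190757 ,  230.55779545]), 'tcp_rot': array([-3.14020277e+00, -4.81575913e-06,  4.24759001e-01]), 'contact_force': array([-0.38645396, -0.29477691,  0.00799731]), 'wrist_torque': array([ 0.02652006,  0.03862551, -0.0473067 ]), 'grasp_force': 0.0, 'opening': 1.0003502617517577}
scene [[480.33788973   0.         278.8046573 ]
 [  0.         480.33788973 212.55036144]
 [  0.           0.           1.        ]] [[-0.88883253 -0.45822861 -0.00181121]
 [-0.26265832  0.51271293 -0.8173959 ]
 [ 0.37548281 -0.72605233 -0.57607349]] [ 472.02599484  185.56067311 1194.03624363]
top [[456.06044954   0.         279.63513794]
 [  0.         456.06044954 210.65054362]
 [  0.           0.           1.        ]] [[-0.01937863 -0.99977971  0.0080622 ]
 [-0.98888528  0.01797731 -0.14758967]
 [ 0.14741222 -0.01083267 -0.98901582]] [ -46.88923247  554.77784138 1082.51335796]
```

View pics/scene0.png

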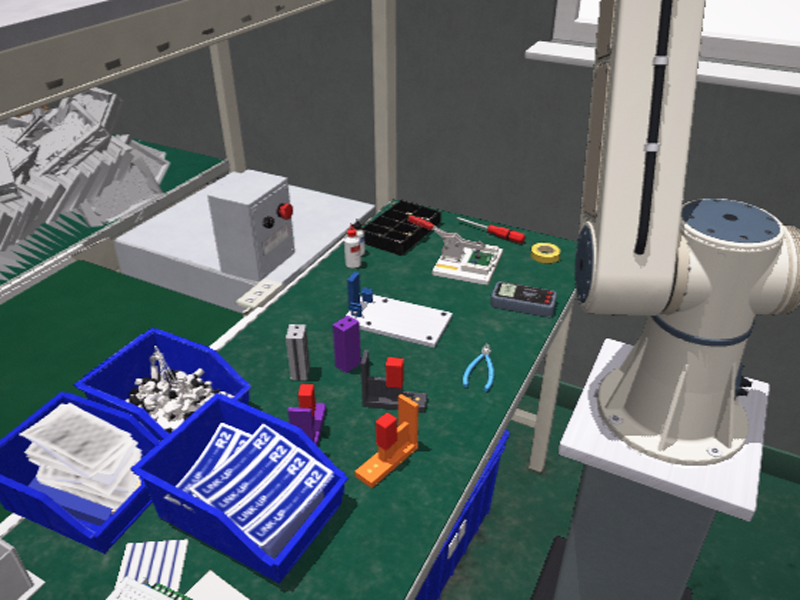

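View pics/top0.png

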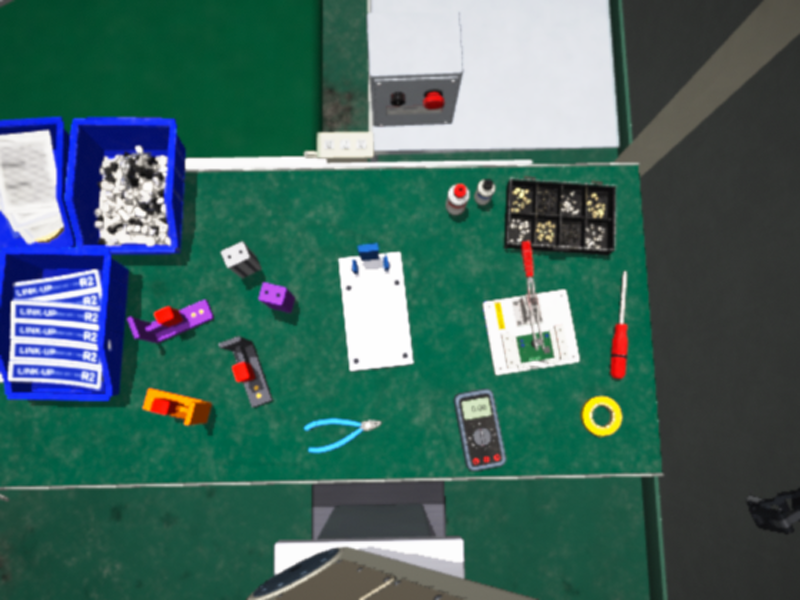

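Candidates (800x600 top view):
- **Stud:** grey at (238,258), purple look-alike at (275,295). I take the grey one.
- **Square:** dark steel at (245,370), orange at (175,405), purple at (170,318). I take the dark steel one.
- **Fixture:** white plate at (376,310).

Next I check these in a close crop.

Run:
```python
import cv2,pickle
f=pickle.load(open("top0.pkl","rb"))
c=f["color"][160:292,140:300,::-1]   # scale 5 -> 800x660 ; use 4.5
cv2.imwrite("pics/topc.png",cv2.resize(c,None,fx=4.5,fy=4.5,interpolation=cv2.INTER_CUBIC))
f=pickle.load(open("scene0.pkl","rb"))
c=f["color"][185:300,185:325,::-1]
cv2.imwrite("pics/scenec.png",cv2.resize(c,None,fx=5,fy=5,interpolation=cv2.INTER_CUBIC))
```

```text
(no output)
```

View pics/topc.png

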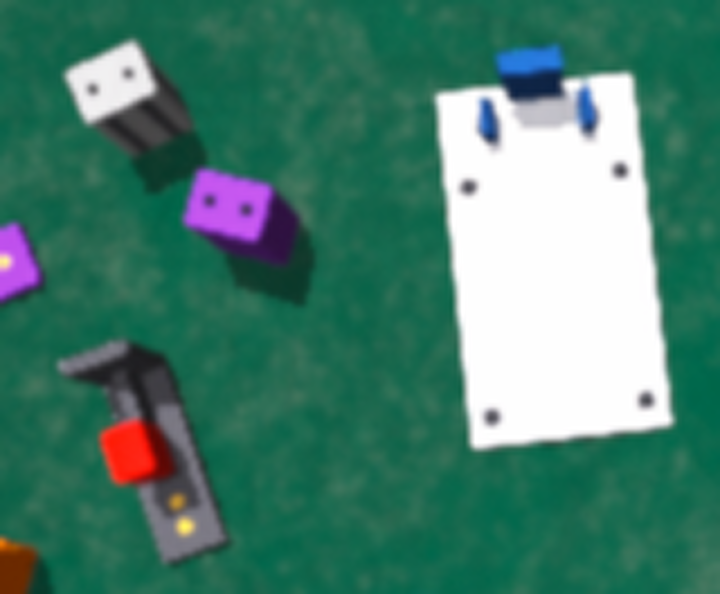

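View pics/scenec.png

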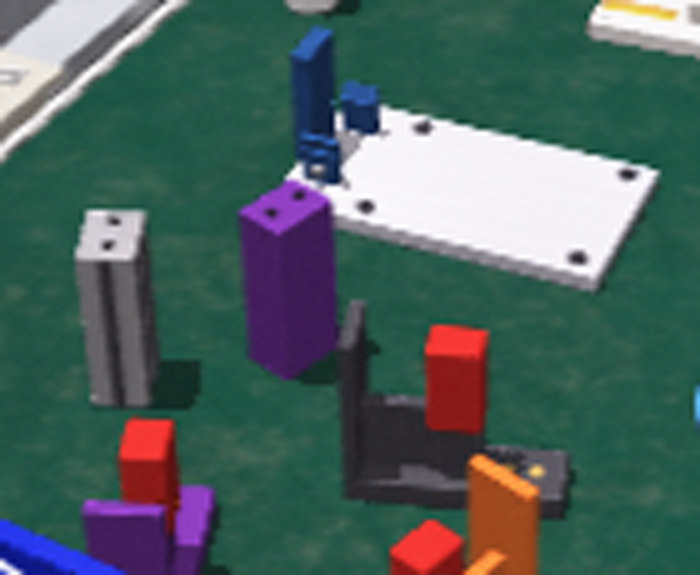

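Crop check: the grey stud's top is at (112,82), the dark steel square's red grip at (130,452), and the plate corners are clear. The scene crop agrees. Next: fit the poses from both views.

```bash
cat > fit.py <<'E'
import numpy as np,pickle
from scipy.optimize import least_squares
F={n:pickle.load(open(n+"0.pkl","rb")) for n in("top","scene")}
S={"top":(140,160,4.5),"scene":(185,185,5)}
def proj(n,X):
    f=F[n];c=f["R"]@np.asarray(X,float).T+f["t"][:,None];p=f["mtx"]@c
    return (p[:2]/p[2]).T
def px(n,u,v):
    a,b,s=S[n];return np.array([a+(u+.5)/s-.5,b+(v+.5)/s-.5])
def fit(obs,g,name):
    def res(q):
        c,s=np.cos(q[2]),np.sin(q[2]);o=[]
        for n,uv,L in obs:
            X=[q[0]+c*L[0]-s*L[1],q[1]+s*L[0]+c*L[1],L[2]]
            o.append(proj(n,[X])[0]-px(n,*uv))
        return np.array(o).ravel()
    r=least_squares(res,g,loss="soft_l1",x_scale=[10,10,.1])
    print(name,np.round(r.x,3),"deg",np.degrees(r.x[2]).round(2));print(np.round(res(r.x).reshape(-1,2),1).tolist())
T,C="top","scene"
if __name__=="__main__":
    fit([(T,(437,93),(100,55,12)),(T,(633,73),(100,-55,12)),(T,(672,425),(-100,-55,12)),(T,(473,449),(-100,55,12)),
     (T,(502,73),(90,17,87)),(T,(564,68),(90,-17,87)),
     (C,(657,172),(-100,-55,12)),(C,(598,277),(-100,55,12)),(C,(385,107),(100,-55,12))],[500,0,.1],"fix")
    fit([(T,(65,73),(15,20,100)),(T,(136,40),(15,-20,100)),(T,(158,86),(-15,-20,100)),(T,(88,125),(-15,20,100)),
     (C,(88,211),(15,-20,100)),(C,(147,212),(-15,-20,100)),(C,(136,261),(-15,20,100)),(C,(77,260),(15,20,100)),
     (C,(92,403),(15,20,0)),(C,(150,405),(-15,20,0))],[550,200,.4],"stud")
    fit([(T,(100,433),(14,11,96)),(T,(147,420),(14,-11,96)),(T,(160,470),(-14,-11,96)),(T,(117,484),(-14,11,96)),
     (T,(58,362),(55,18,100)),(T,(125,342),(55,-18,100)),(T,(226,541),(-55,-18,14)),(T,(168,561),(-55,18,14)),
     (C,(430,328),(14,-11,96)),(C,(488,331),(-14,-11,96)),(C,(347,498),(55,18,0)),(C,(562,515),(-55,18,0))],[400,200,.3],"square")
    fit([(T,(209,169),(15,20,100)),(T,(274,184),(15,-20,100)),(T,(257,242),(-15,-20,100)),(T,(185,221),(-15,20,100))],[500,150,-.2],"purple")
E
python3 fit.py
```

```text
fix [ 5.42678e+02 -1.47140e+01  8.90000e-02] deg 5.12
[[0.6, 0.4], [-0.2, 0.4], [-0.1, 0.1], [0.2, -0.4], [-0.3, 0.6], [0.1, 0.3], [0.1, -0.4], [-0.7, 0.2], [-7.4, -1.7]]
stud [6.27607e+02 2.12310e+02 4.53000e-01] deg 25.97
[[0.3, 0.4], [-0.1, 0.2], [0.4, 1.1], [0.5, 0.0], [-0.4, -0.2], [-0.5, -0.2], [-0.5, -0.4], [-0.6, -0.4], [0.1, 1.1], [-0.1, 0.8]]
square [4.35323e+02 2.01323e+02 3.49000e-01] deg 19.98
[[0.1, 0.3], [-1.3, -0.3], [-0.2, 0.0], [0.3, 0.4], [0.4, 0.4], [0.3, -0.7], [0.6, -0.1], [-0.3, 0.8], [0.0, -1.1], [-0.1, -0.8], [-0.8, 0.6], [0.0, 1.0]]
purple [ 5.62323e+02  1.50321e+02 -2.97000e-01] deg -17.0
[[-1.4, -0.6], [0.5, 0.7], [0.4, -0.0], [0.0, -0.0]]
```

Call:
{"op": "play_rows", "data": {
  "dp": [
    [0.66,-0.56,0],
    [1.32,-1.12,0],
    [1.98,-1.68,0],
    [2.64,-2.24,0],
    [3.3,-2.8,0]
  ],
  "rot": [
    [0,0,0],
    [0,0,0],
    [0,0,0],
    [0,0,0],
    [0,0,0]
  ],
  "fingers": 1
}}

```text
clock: 0.52
eef_pos: [331.8, -411.3, 230.9]
tcp_rot: [-3.141, 0.0, 0.424]
contact_force: [1.1, -0.5, 0.7]
opening: 0.999
grasp_force: 0.0
```

Call:
{"op": "play_rows", "data": {
  "dp": [
    [0.66,-0.56,0],
    [1.32,-1.12,0],
    [1.98,-1.68,0],
    [2.64,-2.24,0],
    [3.3,-2.8,0]
  ],
  "rot": [
    [0,0,0],
    [0,0,0],
    [0,0,0],
    [0,0,0],
    [0,0,0]
  ]
}}

```text
clock: 0.93
eef_pos: [406.0, -254.9, 231.1]
tcp_rot: [-3.141, 0.0, 0.425]
contact_force: [-0.1, -1.2, -0.6]
opening: 1.002
grasp_force: 0.0
```

Call:
{"op": "play_rows", "data": {
  "dp": [
    [0.66,-0.56,0],
    [1.32,-1.12,0],
    [1.98,-1.68,0],
    [2.64,-2.24,0],
    [3.3,-2.8,0]
  ],
  "rot": [
    [0,0,0],
    [0,0,0],
    [0,0,0],
    [0,0,0],
    [0,0,0]
  ]
}}

```text
clock: 1.35
eef_pos: [480.2, -98.4, 231.2]
tcp_rot: [-3.142, 0.0, 0.425]
contact_force: [0.7, -0.1, -0.7]
opening: 0.997
grasp_force: 0.0
```

Call:
{"op": "play_rows", "data": {
  "dp": [
    [0.66,-0.56,0],
    [1.32,-1.12,0],
    [1.98,-1.68,0],
    [2.64,-2.24,0],
    [3.3,-2.8,0]
  ],
  "rot": [
    [0,0,0],
    [0,0,0],
    [0,0,0],
    [0,0,0],
    [0,0,0]
  ]
}}

```text
clock: 1.77
eef_pos: [554.3, 58.1, 231.0]
tcp_rot: [-3.141, 0.0, 0.425]
contact_force: [-0.4, -0.6, -0.1]
opening: 1.0
grasp_force: 0.0
```

Call:
{"op": "play_rows", "data": {
  "dp": [
    [0.66,-0.56,0],
    [1.32,-1.12,0],
    [1.98,-1.68,0],
    [2.64,-2.24,0],
    [3.26,-2.76,0]
  ],
  "rot": [
    [0,0,-0.05],
    [0,0,-0.1],
    [0,0,-0.15],
    [0,0,-0.2],
    [0,0,-0.27]
  ]
}}

```text
clock: 2.18
eef_pos: [627.6, 212.6, 230.8]
tcp_rot: [-3.141, 0.001, 0.454]
contact_force: [1.1, -0.4, 0.4]
opening: 0.998
grasp_force: 0.0
```

Call:
{"op": "play_rows", "data": {
  "dp": [
    [0,0,0.4],
    [0,0,1.2],
    [0,0,2.0],
    [0,0,2.6],
    [0,0,2.6]
  ],
  "rot": [
    [0,0,0],
    [0,0,0],
    [0,0,0],
    [0,0,0],
    [0,0,0]
  ]
}}

```text
clock: 2.6
eef_pos: [623.6, 209.6, 121.5]
tcp_rot: [-3.14, 0.009, 0.453]
contact_force: [-0.7, -0.3, -1.5]
opening: 0.998
grasp_force: 0.0
```

Run:
```python
from rig import optics
import cv2
f=optics.grab_frame("scene")
c=f["color"][130:280,150:350,::-1]
cv2.imwrite("pics/s1.png",cv2.resize(c,None,fx=4,fy=4,interpolation=cv2.INTER_CUBIC))
```

```text
(no output)
```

View pics/s1.png

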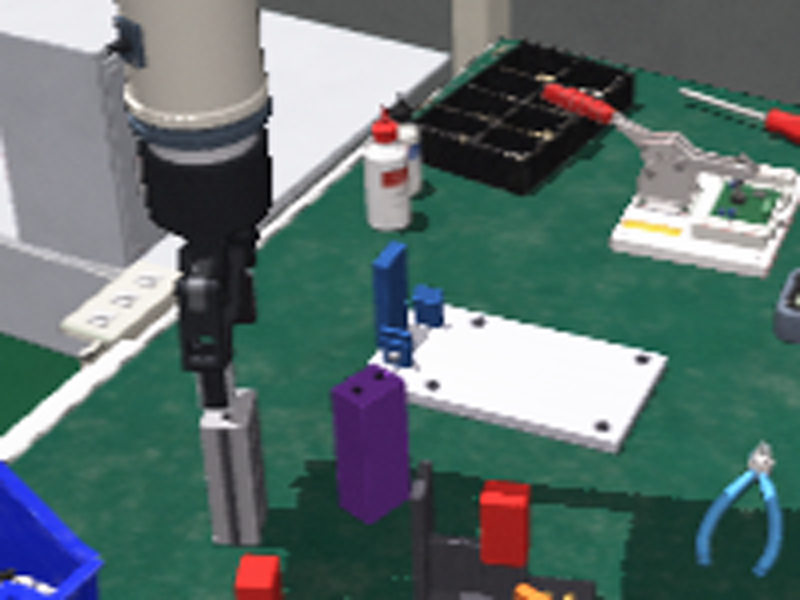

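The gripper is over the grey stud (225,420 in the crop), with the purple one clear of it. I lower and grip.

Call:
{"op": "play_rows", "data": {
  "dp": [
    [0,0,0.5],
    [0,0,1.1],
    [0,0,1.55],
    [0,0,1.55],
    [0,0,1.55]
  ],
  "rot": [
    [0,0,0],
    [0,0,0],
    [0,0,0],
    [0,0,0],
    [0,0,0]
  ]
}}

```text
clock: 3.07
eef_pos: [627.8, 210.7, 66.4]
tcp_rot: [-3.142, -0.0, 0.453]
contact_force: [-0.1, 0.7, 0.5]
opening: 1.003
grasp_force: 0.0
```

Call:
{"op": "play_rows", "data": {
  "dp": [
    [0,0,0],
    [0,0,0],
    [0,0,0],
    [0,0,0],
    [0,0,0]
  ],
  "rot": [
    [0,0,0],
    [0,0,0],
    [0,0,0],
    [0,0,0],
    [0,0,0]
  ],
  "fingers": 0,
  "grip_force": 50
}}

```text
clock: 3.48
eef_pos: [628.3, 211.0, 66.8]
tcp_rot: [3.141, -0.002, 0.453]
contact_force: [-0.4, 0.3, 7.2]
opening: 0.462
grasp_force: 51.4
```

Call:
{"op": "play_rows", "data": {
  "dp": [
    [0,0,0],
    [0,0,0],
    [0,0,0],
    [0,0,0],
    [0,0,0]
  ],
  "rot": [
    [0,0,0],
    [0,0,0],
    [0,0,0],
    [0,0,0],
    [0,0,0]
  ]
}}

```text
clock: 3.9
eef_pos: [628.3, 210.9, 66.8]
tcp_rot: [3.141, -0.002, 0.453]
contact_force: [-1.1, -0.1, 6.4]
opening: 0.457
grasp_force: 51.4
```

Call:
{"op": "play_rows", "data": {
  "dp": [
    [0,0,-0.4],
    [0,0,-1.1],
    [0,0,-1.9],
    [0,0,-2.7],
    [0,0,-3.15]
  ],
  "rot": [
    [0,0,0],
    [0,0,0],
    [0,0,0],
    [0,0,0],
    [0,0,0]
  ]
}}

```text
clock: 4.32
eef_pos: [628.2, 211.0, 194.8]
tcp_rot: [3.141, -0.003, 0.453]
contact_force: [0.4, 0.6, -3.5]
opening: 0.465
grasp_force: 51.4
```

Call:
{"op": "play_rows", "data": {
  "dp": [
    [0,0,0],
    [-0.2,0.35,0],
    [-0.6,1.05,0],
    [-1.0,1.75,0],
    [-1.4,2.45,0]
  ],
  "rot": [
    [0,0,0],
    [0,0,0],
    [0,0,0],
    [0,0,0],
    [0,0,0]
  ]
}}

```text
clock: 4.73
eef_pos: [618.0, 96.5, 188.8]
tcp_rot: [-3.141, 0.004, 0.454]
contact_force: [1.0, 0.2, -4.7]
opening: 0.463
grasp_force: 51.3
```

Call:
{"op": "play_rows", "data": {
  "dp": [
    [-0.35,0.6,0],
    [-0.7,1.2,0],
    [-1.0,1.75,0],
    [-1.25,2.15,0],
    [-1.33,2.32,0]
  ],
  "rot": [
    [0,0,0.6],
    [0,0,1.4],
    [0,0,2.2],
    [0,0,3.0],
    [0,0,3.48]
  ]
}}

```text
clock: 5.15
eef_pos: [610.5, -11.8, 188.8]
tcp_rot: [3.141, 0.004, 0.082]
contact_force: [-0.2, 0.0, -4.3]
opening: 0.461
grasp_force: 51.4
```

Call:
{"op": "play_rows", "data": {
  "dp": [
    [0,0,0.2],
    [0,0,0.5],
    [0,0,0.75],
    [0,0,0.75],
    [0,0,0.75]
  ],
  "rot": [
    [0,0,0],
    [0,0,0],
    [0,0,0],
    [0,0,0],
    [0,0,0]
  ]
}}

```text
clock: 5.57
eef_pos: [611.6, -7.9, 159.4]
tcp_rot: [-3.141, 0.003, 0.09]
contact_force: [-0.1, 0.3, -3.4]
opening: 0.459
grasp_force: 51.2
```

Run:
```python
from rig import optics,telemetry
import cv2,numpy as np,pickle
s=telemetry.sense();print(s["eef_pos"],s["tcp_rot"],s["opening"])
o=[]
for n,(a,b) in (("scene",(220,160)),("top",(215,145))):
    f=optics.grab_frame(n);pickle.dump(f,open(n+"1.pkl","wb"))
    o.append(cv2.resize(f["color"][b:b+100,a:a+66,::-1],None,fx=6,fy=6,interpolation=cv2.INTER_CUBIC))
cv2.imwrite("pics/s2.png",np.hstack(o))
```

```text
[611.55948381  -7.8864387  159.42101859] [-3.14114698  0.00320696  0.09049158] 0.45939890035527675
```

View pics/s2.png

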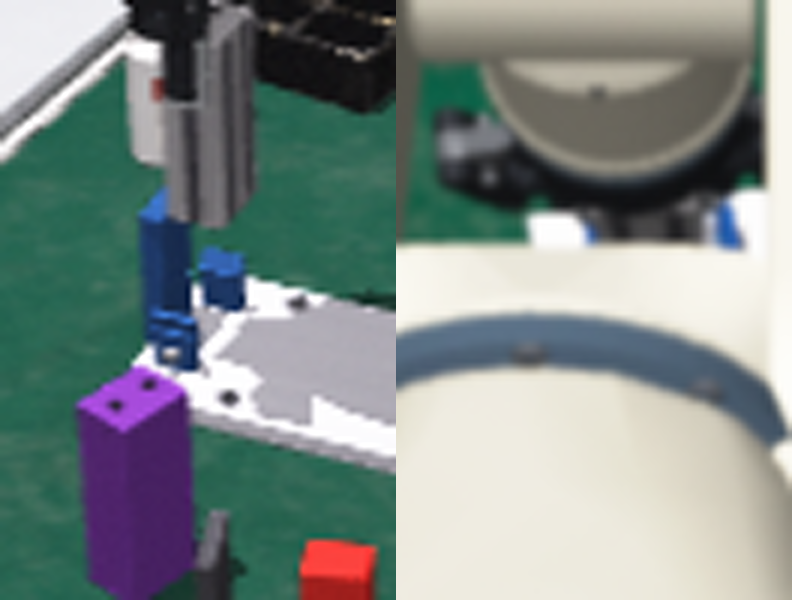

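The stud hangs above the nest, with bottom corners at (167,215), (213,226) and (252,188) in the left crop. Next I fit its position.

Run:
```python
import fit
fit.S["scene"]=(220,160,6)
C="scene"; z=92.6
fit.fit([(C,(167,215),(15,20,z)),(C,(213,226),(-15,20,z)),(C,(252,188),(-15,-20,z))],[612,-8,.09],"stud")
# predicted fixture features in this crop for comparison
import numpy as np
c,s=np.cos(.089),np.sin(.089)
for nm,L in {"bstop top front +y":(90,17,87),"bstop top front -y":(90,-17,87),"bstop bottom front +y":(90,17,12),"cheek+ front inner top":(68,22.5,34)}.items():
    p=fit.proj(C,[[542.7+c*L[0]-s*L[1],-14.7+s*L[0]+c*L[1],L[2]]])[0]
    print(nm,(p-[220,160])*6)
```

```text
stud [ 6.15151e+02 -8.84500e+00  4.80000e-02] deg 2.74
[[-1.2, -0.2], [0.6, 0.4], [0.3, -0.2]]
bstop top front +y [156.56309106 218.76960981]
bstop top front -y [186.60486851 183.14195438]
bstop bottom front +y [162.8255951  346.43973327]
cheek+ front inner top [197.37602532 325.67247568]
```

Call:
{"op": "play_rows", "data": {
  "dp": [
    [0,0,0.3],
    [0,0,0.7],
    [0,0,1.1],
    [0,0,1.2],
    [0,0,1.2]
  ],
  "rot": [
    [0,0,0],
    [0,0,0],
    [0,0,0],
    [0,0,0],
    [0,0,0]
  ]
}}

```text
clock: 6.08
eef_pos: [611.7, -8.5, 111.8]
tcp_rot: [-3.141, 0.002, 0.089]
contact_force: [-0.1, 0.0, -4.3]
opening: 0.463
grasp_force: 51.3
```

Call:
{"op": "play_rows", "data": {
  "dp": [
    [0,0,0.1],
    [0,0,0.2],
    [0,0,0.3],
    [0,0,0.4],
    [0,0,0.4]
  ],
  "rot": [
    [0,0,0],
    [0,0,0],
    [0,0,0],
    [0,0,0],
    [0,0,0]
  ]
}}

```text
clock: 6.5
eef_pos: [612.3, -8.7, 96.7]
tcp_rot: [-3.142, 0.001, 0.089]
contact_force: [-0.8, -0.7, -4.2]
opening: 0.464
grasp_force: 51.4
```

Call:
{"op": "play_rows", "data": {
  "dp": [
    [0,0,0.1],
    [0,0,0.2],
    [0,0,0.3],
    [0,0,0.38],
    [0,0,0.38]
  ],
  "rot": [
    [0,0,0],
    [0,0,0],
    [0,0,0],
    [0,0,0],
    [0,0,0]
  ]
}}

```text
clock: 6.92
eef_pos: [612.1, -8.7, 81.2]
tcp_rot: [-3.141, 0.001, 0.089]
contact_force: [-0.6, 0.8, -4.4]
opening: 0.459
grasp_force: 51.4
```

Call:
{"op": "play_rows", "data": {
  "dp": [
    [0,0,0.02],
    [0,0,0.04],
    [0,0,0.06],
    [0,0,0.06],
    [0,0,0.06]
  ],
  "rot": [
    [0,0,0],
    [0,0,0],
    [0,0,0],
    [0,0,0],
    [0,0,0]
  ]
}}

```text
clock: 7.33
eef_pos: [612.8, -8.7, 79.8]
tcp_rot: [3.142, -0.0, 0.089]
contact_force: [1.5, -0.7, -4.5]
opening: 0.46
grasp_force: 51.4
```

Call:
{"op": "play_rows", "data": {
  "dp": [
    [0,0,0.02],
    [0,0,0.04],
    [0,0,0.06],
    [0,0,0.06],
    [0,0,0.06]
  ],
  "rot": [
    [0,0,0],
    [0,0,0],
    [0,0,0],
    [0,0,0],
    [0,0,0]
  ]
}}

```text
clock: 7.75
eef_pos: [613.2, -8.6, 78.8]
tcp_rot: [-3.142, -0.001, 0.089]
contact_force: [-3.5, -0.1, 9.7]
opening: 0.461
grasp_force: 53.0
```

Call:
{"op": "play_rows", "data": {
  "dp": [
    [0,0,-0.02],
    [0,0,-0.02],
    [0,0,-0.02],
    [0,0,-0.02],
    [0,0,-0.02]
  ],
  "rot": [
    [0,0,0],
    [0,0,0],
    [0,0,0],
    [0,0,0],
    [0,0,0]
  ],
  "fingers": 1
}}

```text
clock: 8.17
eef_pos: [612.7, -8.7, 78.0]
tcp_rot: [3.142, -0.0, 0.089]
contact_force: [0.2, 0.4, 0.4]
opening: 0.996
grasp_force: 0.0
```

Call:
{"op": "play_rows", "data": {
  "dp": [
    [0,0,-0.3],
    [0,0,-0.9],
    [0,0,-1.6],
    [0,0,-2.4],
    [0,0,-3.0]
  ],
  "rot": [
    [0,0,0],
    [0,0,0],
    [0,0,0],
    [0,0,0],
    [0,0,0]
  ]
}}

```text
clock: 8.58
eef_pos: [613.2, -8.7, 201.3]
tcp_rot: [3.141, -0.002, 0.089]
contact_force: [1.1, 0.3, 0.4]
opening: 1.002
grasp_force: 0.0
```

Call:
{"op": "play_rows", "data": {
  "dp": [
    [-0.2,-0.3,0],
    [-0.65,-0.95,0],
    [-1.15,-1.65,0],
    [-1.65,-2.35,0],
    [-2.1,-3.0,0]
  ],
  "rot": [
    [0,0,0],
    [0,0,0],
    [0,0,0],
    [0,0,0],
    [0,0,0]
  ]
}}

```text
clock: 9.0
eef_pos: [516.5, 104.5, 198.2]
tcp_rot: [-3.141, 0.0, 0.088]
contact_force: [0.1, -0.0, 0.3]
opening: 0.997
grasp_force: 0.0
```

Call:
{"op": "play_rows", "data": {
  "dp": [
    [-0.5,-0.7,0],
    [-1.0,-1.4,0],
    [-1.5,-2.1,0],
    [-1.87,-2.62,0],
    [-1.87,-2.62,0]
  ],
  "rot": [
    [0,0,-0.6],
    [0,0,-1.2],
    [0,0,-1.8],
    [0,0,-2.48],
    [0,0,-2.48]
  ]
}}

```text
clock: 9.42
eef_pos: [431.3, 203.6, 198.2]
tcp_rot: [-3.14, 0.001, 0.355]
contact_force: [0.3, -0.7, -0.0]
opening: 0.998
grasp_force: 0.0
```

Call:
{"op": "play_rows", "data": {
  "dp": [
    [0,0,0.4],
    [0,0,1.0],
    [0,0,1.6],
    [0,0,1.75],
    [0,0,1.75]
  ],
  "rot": [
    [0,0,0],
    [0,0,0],
    [0,0,0],
    [0,0,0],
    [0,0,0]
  ]
}}

```text
clock: 9.83
eef_pos: [433.4, 200.4, 126.8]
tcp_rot: [3.141, 0.004, 0.348]
contact_force: [0.2, 0.3, 1.0]
opening: 0.997
grasp_force: 0.0
```

Run:
```python
from rig import optics,telemetry
import cv2,numpy as np,pickle
s=telemetry.sense();print(s["eef_pos"],s["tcp_rot"],s["opening"])
o=[]
for n,(a,b) in (("scene",(225,190)),("top",(215,145))):
    f=optics.grab_frame(n);pickle.dump(f,open(n+"2.pkl","wb"))
    o.append(cv2.resize(f["color"][b:b+100,a:a+66,::-1],None,fx=6,fy=6,interpolation=cv2.INTER_CUBIC))
cv2.imwrite("pics/s3.png",np.hstack(o))
```

```text
[433.37628416 200.41982327 126.80325712] [3.14122794 0.00364139 0.34781996] 0.9969418691525401
```

View pics/s3.png

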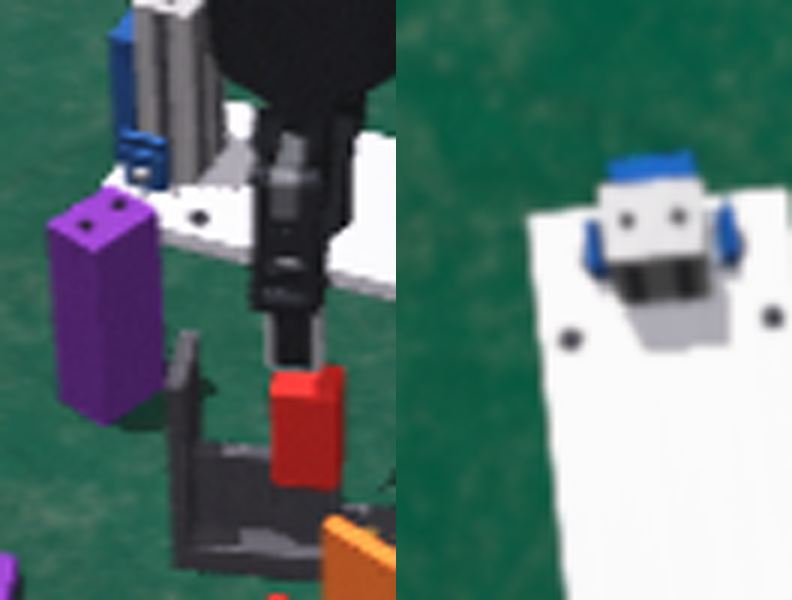

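The stud stands in the nest, its top at about (650,218) in the right crop. The gripper is over the steel square's red post at (307,380). I lower and grip.

Call:
{"op": "play_rows", "data": {
  "dp": [
    [0,0,0.5],
    [0,0,1.1],
    [0,0,1.6],
    [0,0,1.82],
    [0,0,1.82]
  ],
  "rot": [
    [0,0,0],
    [0,0,0],
    [0,0,0],
    [0,0,0],
    [0,0,0]
  ]
}}

```text
clock: 10.35
eef_pos: [434.3, 200.9, 54.8]
tcp_rot: [3.141, 0.002, 0.348]
contact_force: [0.0, 0.2, 0.4]
opening: 0.997
grasp_force: 0.0
```

Call:
{"op": "play_rows", "data": {
  "dp": [
    [0,0,0],
    [0,0,0],
    [0,0,0],
    [0,0,0],
    [0,0,0]
  ],
  "rot": [
    [0,0,0],
    [0,0,0],
    [0,0,0],
    [0,0,0],
    [0,0,0]
  ],
  "fingers": 0,
  "grip_force": 80
}}

```text
clock: 10.77
eef_pos: [435.0, 201.4, 56.0]
tcp_rot: [-3.141, -0.001, 0.348]
contact_force: [0.8, -0.2, 0.2]
opening: 0.293
grasp_force: 0.0
```

Call:
{"op": "play_rows", "data": {
  "dp": [
    [0,0,0],
    [0,0,0],
    [0,0,0],
    [0,0,0],
    [0,0,0]
  ],
  "rot": [
    [0,0,0],
    [0,0,0],
    [0,0,0],
    [0,0,0],
    [0,0,0]
  ]
}}

```text
clock: 11.18
eef_pos: [435.0, 201.4, 56.0]
tcp_rot: [-3.141, -0.001, 0.348]
contact_force: [-1.5, -1.4, 6.8]
opening: 0.248
grasp_force: 77.6
```

Call:
{"op": "play_rows", "data": {
  "dp": [
    [0,0,-0.3],
    [0,0,-0.9],
    [0,0,-1.6],
    [0,0,-2.3],
    [0,0,-2.9]
  ],
  "rot": [
    [0,0,0],
    [0,0,0],
    [0,0,0],
    [0,0,0],
    [0,0,0]
  ]
}}

```text
clock: 11.6
eef_pos: [434.1, 201.0, 172.6]
tcp_rot: [3.142, 0.001, 0.348]
contact_force: [1.1, -0.2, -4.1]
opening: 0.247
grasp_force: 78.7
```

Call:
{"op": "play_rows", "data": {
  "dp": [
    [0,0,0],
    [0.02,0.4,0],
    [0.05,1.2,0],
    [0.08,2.0,0],
    [0.1,2.8,0]
  ],
  "rot": [
    [0,0,0],
    [0,0,0],
    [0,0,0],
    [0,0,0],
    [0,0,0]
  ]
}}

```text
clock: 12.02
eef_pos: [475.9, 96.1, 170.0]
tcp_rot: [-3.141, 0.002, 0.35]
contact_force: [0.3, -0.2, -4.5]
opening: 0.247
grasp_force: 79.2
```

Call:
{"op": "play_rows", "data": {
  "dp": [
    [0.02,0.7,0],
    [0.05,1.4,0],
    [0.07,2.1,0],
    [0.09,2.8,0],
    [0.1,3.07,0]
  ],
  "rot": [
    [0,0,0.5],
    [0,0,1.0],
    [0,0,1.6],
    [0,0,2.2],
    [0,0,2.47]
  ]
}}

```text
clock: 12.43
eef_pos: [522.6, -19.6, 169.9]
tcp_rot: [3.141, 0.001, 0.085]
contact_force: [1.0, 0.2, -5.1]
opening: 0.241
grasp_force: 79.9
```

Call:
{"op": "play_rows", "data": {
  "dp": [
    [0,0,0],
    [0,0,0.3],
    [0,0,0.8],
    [0,0,1.2],
    [0,0,1.2]
  ],
  "rot": [
    [0,0,0],
    [0,0,0],
    [0,0,0],
    [0,0,0],
    [0,0,0]
  ]
}}

```text
clock: 12.85
eef_pos: [519.0, -15.8, 119.7]
tcp_rot: [-3.14, 0.007, 0.091]
contact_force: [-1.4, -0.1, -4.6]
opening: 0.247
grasp_force: 79.5
```

Call:
{"op": "play_rows", "data": {
  "dp": [
    [0,0,0.3],
    [0,0,0.7],
    [0,0,1.0],
    [0,0,1.15],
    [0,0,1.15]
  ],
  "rot": [
    [0,0,0],
    [0,0,0],
    [0,0,0],
    [0,0,0],
    [0,0,0]
  ]
}}

```text
clock: 13.27
eef_pos: [521.1, -16.2, 76.3]
tcp_rot: [-3.141, 0.003, 0.091]
contact_force: [0.2, -0.0, -3.8]
opening: 0.252
grasp_force: 79.8
```

Run:
```python
from rig import optics,telemetry
import cv2,numpy as np,pickle
o=[]
for n,(a,b) in (("scene",(215,180)),("top",(215,160))):
    f=optics.grab_frame(n);pickle.dump(f,open(n+"3.pkl","wb"))
    o.append(cv2.resize(f["color"][b:b+80,a:a+(100 if n=="scene" else 60),::-1],None,fx=5,fy=5,interpolation=cv2.INTER_CUBIC))
s=telemetry.sense();print(s["eef_pos"],s["tcp_rot"],s["opening"])
cv2.imwrite("pics/s4.png",np.hstack(o))
```

```text
[522.36350287 -16.42210913  77.70164362] [-3.14149474e+00  2.31199085e-05  9.03459131e-02] 0.24929851596127303
```

View pics/s4.png

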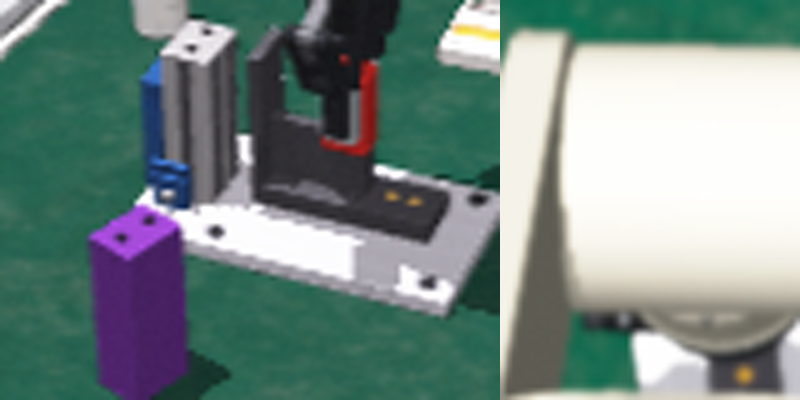

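Square and stud are aligned in the image: the square's blade at (268,110) faces the stud at (200,110), and the underside is about 10 mm above the plate. I lower to contact.

Call:
{"op": "play_rows", "data": {
  "dp": [
    [0,0,0.06],
    [0,0,0.12],
    [0,0,0.18],
    [0,0,0.21],
    [0,0,0.21]
  ],
  "rot": [
    [0,0,0],
    [0,0,0],
    [0,0,0],
    [0,0,0],
    [0,0,0]
  ]
}}

```text
clock: 13.78
eef_pos: [522.1, -16.8, 68.7]
tcp_rot: [-3.142, 0.0, 0.09]
contact_force: [-0.0, 0.6, -3.6]
opening: 0.246
grasp_force: 79.8
```

Call:
{"op": "play_rows", "data": {
  "dp": [
    [0,0,0.02],
    [0,0,0.04],
    [0,0,0.06],
    [0,0,0.06],
    [0,0,0.06]
  ],
  "rot": [
    [0,0,0],
    [0,0,0],
    [0,0,0],
    [0,0,0],
    [0,0,0]
  ]
}}

```text
clock: 14.2
eef_pos: [522.7, -16.9, 67.9]
tcp_rot: [3.141, -0.001, 0.09]
contact_force: [-5.3, -0.7, 14.8]
opening: 0.249
grasp_force: 82.2
```

Call:
{"op": "play_rows", "data": {
  "dp": [
    [0.1,0,0],
    [0.2,0,0],
    [0.3,0,0],
    [0.4,0,0],
    [0.45,0,0]
  ],
  "rot": [
    [0,0,0],
    [0,0,0],
    [0,0,0],
    [0,0,0],
    [0,0,0]
  ]
}}

```text
clock: 14.62
eef_pos: [541.1, -15.2, 68.0]
tcp_rot: [3.141, -0.001, 0.09]
contact_force: [-5.8, -0.8, 15.2]
opening: 0.243
grasp_force: 82.0
```

Call:
{"op": "play_rows", "data": {
  "dp": [
    [0.03,0,0],
    [0.06,0,0],
    [0.09,0,0],
    [0.09,0,0],
    [0.09,0,0]
  ],
  "rot": [
    [0,0,0],
    [0,0,0],
    [0,0,0],
    [0,0,0],
    [0,0,0]
  ]
}}

```text
clock: 15.03
eef_pos: [544.3, -15.0, 68.0]
tcp_rot: [3.141, -0.001, 0.09]
contact_force: [-5.2, -0.5, 12.5]
opening: 0.247
grasp_force: 82.1
```

Call:
{"op": "play_rows", "data": {
  "dp": [
    [0.02,0,0],
    [0.04,0,0],
    [0.06,0,0],
    [0.06,0,0],
    [0.06,0,0]
  ],
  "rot": [
    [0,0,0],
    [0,0,0],
    [0,0,0],
    [0,0,0],
    [0,0,0]
  ]
}}

```text
clock: 15.45
eef_pos: [546.4, -14.8, 67.9]
tcp_rot: [3.141, -0.001, 0.09]
contact_force: [-6.6, -1.7, 13.8]
opening: 0.252
grasp_force: 82.3
```

Call:
{"op": "play_rows", "data": {
  "dp": [
    [0.02,0,0],
    [0.04,0,0],
    [0.04,0,0],
    [0.04,0,0],
    [0.04,0,0]
  ],
  "rot": [
    [0,0,0],
    [0,0,0],
    [0,0,0],
    [0,0,0],
    [0,0,0]
  ]
}}

```text
clock: 15.87
eef_pos: [547.6, -14.7, 67.9]
tcp_rot: [3.141, 0.0, 0.09]
contact_force: [-7.3, -0.5, 15.7]
opening: 0.248
grasp_force: 82.6
```

Call:
{"op": "play_rows", "data": {
  "dp": [
    [0.02,0,0],
    [0.04,0,0],
    [0.04,0,0],
    [0.04,0,0],
    [0.04,0,0]
  ],
  "rot": [
    [0,0,0],
    [0,0,0],
    [0,0,0],
    [0,0,0],
    [0,0,0]
  ]
}}

```text
clock: 16.28
eef_pos: [547.6, -14.7, 67.9]
tcp_rot: [3.142, 0.003, 0.09]
contact_force: [-13.7, -2.7, 21.7]
opening: 0.249
grasp_force: 83.5
```

Call:
{"op": "play_rows", "data": {
  "dp": [
    [0.02,0,0],
    [0.04,0,0],
    [0.04,0,0],
    [0.04,0,0],
    [0.04,0,0]
  ],
  "rot": [
    [0,0,0],
    [0,0,0],
    [0,0,0],
    [0,0,0],
    [0,0,0]
  ]
}}

```text
clock: 16.7
eef_pos: [547.6, -14.7, 67.9]
tcp_rot: [-3.142, 0.006, 0.09]
contact_force: [-21.7, -2.9, 28.5]
opening: 0.248
grasp_force: 84.4
```

Call:
{"op": "play_rows", "data": {
  "dp": [
    [0,0,0],
    [0,0,0],
    [0,0,0],
    [0,0,0],
    [0,0,0]
  ],
  "rot": [
    [0,0,0],
    [0,0,0],
    [0,0,0],
    [0,0,0],
    [0,0,0]
  ]
}}

```text
clock: 17.12
eef_pos: [547.6, -14.6, 67.9]
tcp_rot: [-3.142, 0.006, 0.09]
contact_force: [-21.0, -4.0, 27.8]
opening: 0.252
grasp_force: 84.4
```

Run:
```python
from rig import optics,telemetry
import cv2
f=optics.grab_frame("scene")
cv2.imwrite("pics/s5.png",cv2.resize(f["color"][170:260,210:320,::-1],None,fx=6,fy=6,interpolation=cv2.INTER_CUBIC))
s=telemetry.sense();print(s["eef_pos"],s["tcp_rot"],s["contact_force"],s["grasp_force"])
```

```text
[547.58440356 -14.63494909  67.94343543] [-3.14153457  0.00608355  0.09000522] [-20.81685     -3.44506221  28.09613756] 84.39969420433044
```

View pics/s5.png

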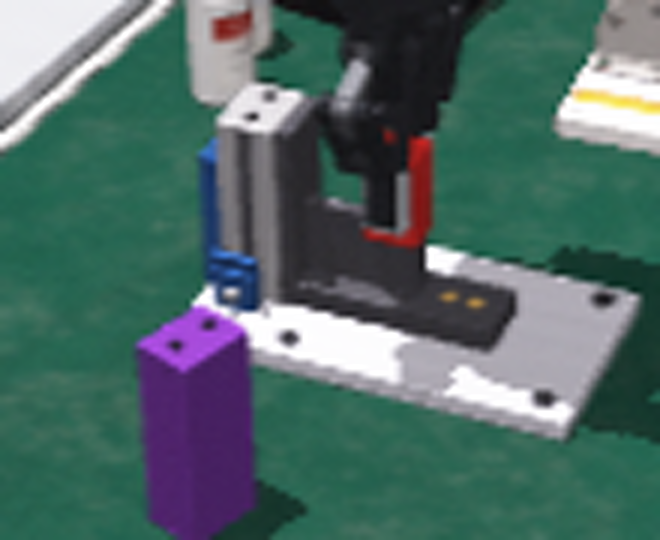

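The square's blade is flat against the stud at (290,190) and its stock is flat on the plate; the stud sits against the blue backstop. I hand it in.

```bash
python3 -c "
from rig import r
print(r.sign_off())"
```

```text
the job is handed in; nothing more can be done
None
```

I handed the job in with the stud home in the nest and the square still gripped and pressed into the corner (about 21 N sideways, 28 N down). The run took about 17 s of the 61 s allowed; no verdict came back.

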